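Shut the slide box and snap its padlock closed

ROBOT

A 6-joint arm with a two-finger parallel gripper is mounted at the origin on the work surface. World frame = base frame: x ahead of the robot, y to its left, z up, the work surface at z = 0. Lengths are in mm, angles in rad, forces in N, time in s.
With the tool pointing down it reaches from about 350 to 875 mm from the base axis. Payload 4.2 kg.
Tool frame: the origin (TCP) lies on the mounting face of the last link; the fingertips stand 173 mm ahead of it and the grasp point (between the pads) lies 155 mm ahead of it; z points along the fingers, y is the line along which they close (so a half turn about z gives the same grasp; the last joint's range is limited). The gripper opens to 85 mm and grips with 20 to 120 N. Pads are 22 mm wide; open, the fingers measure 114 mm over their backs; the gripper's body (76 mm by 85 mm) begins 54 mm behind the grasp point. The pads swing forward as they close: fully open they stand 13 mm farther back than shut.
Start: joints at [1.475, 0.385, 0.008, 0, -1.194, -0.259], TCP at [217.094, 586.063, 404.712] pointing down, gripper open.
Joint ranges: [-3.14, 3.14], [-1.21, 2.06], [-1.07, 1.41], [-3.16, 2.05], [-2.99, -0.16], [-3.1, 3.1]. Speed limits (rad/s): [2.79, 2.79, 3.14, 3.14, 3.14, 3.14].

INTERFACE

Orientations are given as a unit quaternion [x, y, z, w].
In Python, from bench import arm gives the robot as it stands.
- The arm moves only by the tool carry_out, never from a script. Its argument "rows" is a list of rows, each a list of 7 numbers: the shift along the tool's x, y, z as a fraction of full scale, then the turn, a rotation vector about the tool's x, y, z as a fraction of full scale, then the opening, from -1 (shut) to 1 (fully open). A call has 1 to 12 rows; each row is the pose to reach, as a shift and turn from the pose commanded when the call began, along the tool's axes at that moment, turning the shorter way round; what a row does not reach only later rows make up. Full scale, the value 1, is 20 cm for a shift and pi rad for a turn. A row lasts 1/8 s, in which the tool goes at most 62.5 mm and 10.7 degrees, less where a joint would pass 70% of its speed; a pose out of reach is approached as far as the arm can. A call with a number of a shift or a turn outside -1 to 1 is refused whole. A call with a gripper value outside its range is refused whole. The fingers move at their own pace and stop on an object; the grip force is fixed at half the most. Time passes only in rows, so rows that repeat a pose let the fingers close. It gives the time, the measured TCP pose, the force, the opening and the grip force at its end, in the units of the state.
- arm.read_state(): the state, without advancing time (a new reading comes with each control period).
- arm.get_image(name): name is "scene" or "side" or "wrist"; returns (picture, depth): 400x640x3 uint8, red, green, blue; 400x640 float32, mm along the optical axis (not along the pixel's ray), 0 where there is no reading.
- arm.calibration(name): a dict with "mtx" (3x3 intrinsics, pixels), "k1" (the pictures are not rectified: a ray, as slopes to the right and down, at radius r is drawn at 1 + k1 r^2 times it, then the intrinsics apply), "cam_to_world" (4x4, takes a point from camera to world coordinates). Camera axes: x right, y up, looking along -z (the intrinsics and any distortion apply to the point x, -y, -z); pixel columns grow to the right and rows downward; lengths in mm; the calibration is good to about 2 mm. A picture is of the moment at which its call begins: read the wrist's pose just before it. calibration takes no time and is no camera call; for the wrist camera it gives the pose at the moment of the call.
- arm.job_done(): hands the job in; it is judged then, once.
The state is a dict: "clock": time; "joints": joint angles; "joint_vel": joint speeds; "joint_efforts": joint torques, N m; "position": TCP position; "ee_rot": TCP orientation; "contact_force": force on the tool from outside, world axes, zero at the start; "wrist_torque": the same for the moment, N m; "gripper_width": finger opening in mm; "grasp_force": force on a finger pad.
Only numpy, scipy, OpenCV 4.12 (cv2) and the standard library are available. Lean on these libraries where they do the work, as an engineer would, in place of code of your own. Each camera call takes 0.05 s, during which the arm holds its last target. There are 200 camera calls.

TASK

Lock up the slide box: shut its lid all the way, swing the padlock's raised shackle back round until its free end stands over the hole in the lid's eye, and press the shackle straight down through the eye into the padlock until the pawl inside clicks and it stays down by itself. Press by feel and never force it, neither against the eye beside the hole nor against the bottom of the lock once it has clicked. Leave the other things on the bench as they are.

Things in the scene. Friction and masses are not known exactly. Their poses are not given: they have to be found in the camera images.
- lid (a joint): lid of the steel box (200 x 280 mm, 81 mm high shut), hinged along its far upper edge; rad, 0 is shut, grows as it opens, starts between 0.45 and 1.0. A stiff hinge: the lid stays where it is left and follows a push of a few newtons down on its front edge.
- lid_hinge (a point): middle of the lid's hinge axis, 77 mm above the bench, along the box's far edge
- lid_edge (a point): point on the lid's top face, mid-width, 195 mm from the hinge axis and 13 mm in from the lid's front edge; 4 mm above the axis when the lid is shut. On the level, lid_hinge to lid_edge is the box's front direction, towards the padlock.
- eye (a point): centre of the round hole (11 mm across) in the lid's eye, on its top face. The eye is a flat steel tab, 4 mm thick, 24 mm wide, sticking out 46 mm from the lid's front edge; it moves with the lid. Lid shut: level, top face 61.5 mm above the bench, hole right above the toe's bore in the padlock, 36 mm from heel. Over 22 N of the toe on it bends it.
- heel (a point): axis of the shackle's upright heel leg, about which it swings, at the height of the padlock body's top (56 mm above the bench). The heel leg passes through a second eye, fixed to the box.
- bow (a point): topmost point of the shackle's bow (U of round steel bar 9 mm thick, legs 36 mm apart centre to centre), half-way between the legs: 18 mm sideways from heel. 119.5 mm above the bench while up; 91 to 104 when down, then 36 mm in front of the lid. y axis: level, from heel leg to toe leg; z up. It can be pinched across the bar from above, or pressed on top.
- toe (a point): centre of the flat lower end of the shackle's free leg, 36 mm from heel; 66 mm above the bench while up, 4.5 mm above the eye. It starts swung 0.85 to 1.4 rad away from the box, counter-clockwise seen from above; it turns back easily and stays where left. It enters the hole only within about 1.5 mm, and measured positions may be that much off: feel for it with a light push.
- lock (a point): centre of the brass padlock body (62 wide, 30 thick, 52 high), fixed in a cradle 25 mm in front of the box. How deep its hidden pawl lies differs from lock to lock: the click comes with the shackle 16 to 27 mm down, and the bottom of the bore only 1 mm below, where the push climbs steeply. Press slowly, about 10 mm/s, and stop there: over about 22 N on the bow breaks the lock.
- shackle (a joint): how far the shackle is pressed down, m: 0 fully up, where its spring holds it (2.5 N up, 6 to 7 N when down); unless caught by the pawl it springs back up when let go. The toe meets the eye at 0.0045. In the body it first pushes the pawl aside (push grows to 9 to 12 N in all, then drops), and about 4 mm further the pawl clicks into the toe's notch: locked.

How it is judged (in metres and radians):
On the way, in this order (a step that is already met when the one before it is completed fails the run):
1. the lid is shut (value of joint lid below 0.03 rad), for 0.2 s.
2. the shackle is swung back in line, its toe over the hole of the shut lid's eye (value of joint lid below 0.03 rad and horizontal distance between toe and eye below 0.004 m), for 0.1 s.
At the end, for the whole second after the job is handed in: with the robot off it, the shackle stays down, caught by the pawl (pressed down more than 14 mm; one that is not caught springs back up), its toe through the hole of the eye (within 5 mm of its axis) and the lid shut (within 0.03 rad) (value of joint shackle above 0.014 m and value of joint lid below 0.03 rad and horizontal distance between toe and eye below 0.005 m); the robot touches nothing.
It fails at once if the shackle is forced against the works inside the lock (over 18 N beyond its return spring) (contact force between shackle and works above 18 N).
It fails at once if the shackle is forced against the lid's eye beside the hole (contact force between shackle and lid above 22 N).
It fails at once if a bystander is knocked out of its place (moved over 30 mm) (distance of any of oil, carton, slidepack, stainjar, pencil, forceps, beaker from where it was at the start of the episode above 0.03 m).
It also fails if it takes over 72 s, if anything falls off the work surface, if the arm or the gripper's body presses on something with over 40 N, if the wrist force passes 120 N, or if a joint passes its speed limit or range.

## Working session

There is one attempt and no reset: what is moved stays moved. The work goes in short steps, Python scripts to look and compute and a tool call to move; the robot and the scene stay as the last step left them, time stands still between calls to the robot, and variables do not carry over. Pictures are saved under pics/ and viewed, at most 10 in all, crops included, and the job is handed in when it is done.

Besides the shell and the picture viewer there is one more tool, called after "Emit:" as name(argument=value, ...) on one line, values as JSON. carry_out: Moves the arm, as the interface text tells. Its arguments: {"type":"object","properties":{"rows":{"type":"array"}},"required":["rows"]}

```bash
mkdir -p pics; cat > h.py <<'E'
import numpy as np, cv2, pickle
from bench import arm
def snap(n):
    c=arm.calibration(n); p,d=arm.get_image(n); return dict(p=p,d=d,c=c)
def rays(s,uv):
    M=np.array(s['c']['mtx']);uv=np.atleast_2d(uv).astype(float)
    k=s['c']['k1']; q=np.c_[(uv[:,0]-M[0,2])/M[0,0],(uv[:,1]-M[1,2])/M[1,1]]
    r=q.copy()
    for _ in range(15): r=q/(1+k*(r**2).sum(1,keepdims=True))
    T=np.array(s['c']['cam_to_world']); d=np.c_[r[:,0],-r[:,1],-np.ones(len(r))]@T[:3,:3].T
    return T[:3,3],d
def onz(s,uv,z):
    o,d=rays(s,uv); return o+d*((z-o[2])/d[:,2])[:,None]
def dep(s,uv):
    o,d=rays(s,uv); uv=np.atleast_2d(uv).astype(int); return o+d*s['d'][uv[:,1],uv[:,0]][:,None]
def cloud(s):
    v,u=np.mgrid[0:400,0:640]; return dep(s,np.c_[u.ravel(),v.ravel()]).reshape(400,640,3)
E
python3 - <<'E'
from h import *
S={n:snap(n) for n in('scene','side','wrist')}
pickle.dump(S,open('s0.pkl','wb'))
for n in S: cv2.imwrite(f'pics/{n}0.png',S[n]['p'][...,::-1]); print(n,np.round(S[n]['c']['cam_to_world'],2).tolist(),S[n]['c']['k1'],S[n]['c']['mtx'][0])
print(arm.read_state())
E
```

```text
scene [[0.82, -0.45, 0.35, 841.3], [0.57, 0.64, -0.52, -315.06], [0.01, 0.62, 0.78, 607.32], [0.0, 0.0, 0.0, 1.0]] -0.06653761533687814 [420.52011982   0.         319.72628069]
side [[0.9, 0.32, -0.31, 387.91], [-0.44, 0.65, -0.62, -400.02], [-0.0, 0.69, 0.72, 624.14], [0.0, 0.0, 0.0, 1.0]] -0.026712955056937885 [481.74485724   0.         317.00436046]
wrist [[-0.35, 0.91, 0.24, 277.55], [-0.94, -0.34, -0.09, 562.48], [0.0, -0.26, 0.97, 373.91], [0.0, 0.0, 0.0, 1.0]] -0.016693699406050734 [345.70111982   0.         310.75473713]
{'clock': 0.15, 'joints': array([ 1.47460247e+00,  3.85382407e-01,  6.92769730e-03, -3.62488173e-04,
       -1.19400166e+00, -2.58578318e-01]), 'joint_vel': array([-1.14966433e-04, -1.40529852e-03,  3.80917274e-03,  1.59839344e-03,
        5.76573782e-06,  6.16895370e-05]), 'joint_efforts': array([-3.99069477e-04, -3.92676258e+01,  1.88582164e+01,  4.18851212e+00,
       -3.35994395e-03, -5.15447258e-07]), 'position': array([217.03852395, 585.94110245, 403.86485877]), 'ee_rot': array([ 9.84296152e-01, -1.76522997e-01, -1.00602066e-04,  8.40948936e-04]), 'contact_force': array([-0.2743139 ,  0.12744161,  0.95757596]), 'wrist_torque': array([-0.037775  , -0.05203387, -0.00759877]), 'grasp_force': 0.0, 'gripper_width': 85.21580959369453}
```

View pics/scene0.png

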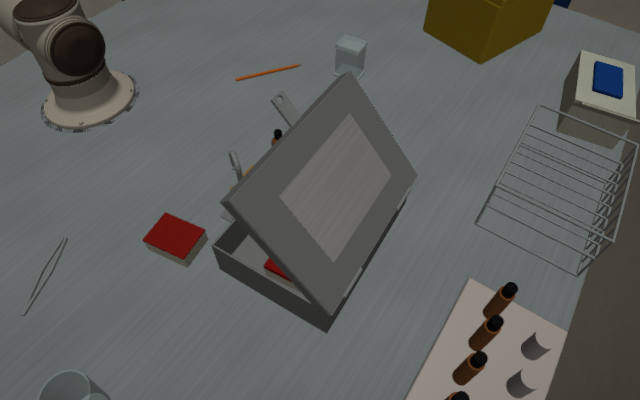

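View pics/side0.png

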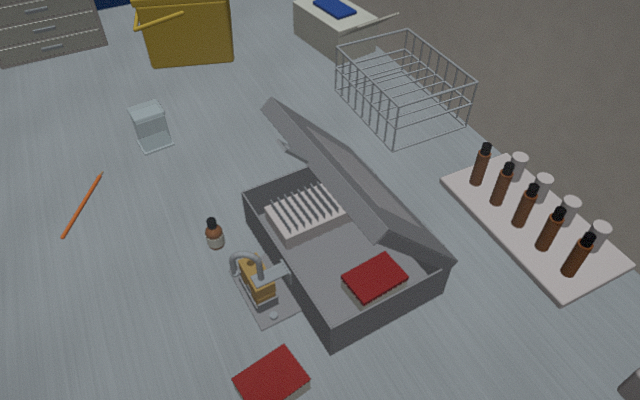

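The scene view shows the open lid: free edge (348,72)-(225,203), hinge edge (417,178)-(330,312), eye tab at about (283,103). The side view shows the padlock at (258,285) with its shackle swung out at about (245,262), and an oil bottle at (214,235).

```bash
python3 - <<'E'
from h import *
S=pickle.load(open('s0.pkl','rb'))
s=S['scene']
print('lid corners',np.round(dep(s,[(346,78),(231,204),(329,306),(411,178)]),0).tolist())
print('box',np.round(dep(s,[(326,325),(214,249)]),0).tolist(), 'eye',np.round(dep(s,[(280,98),(290,112)]),0).tolist())
t=S['side']
print('side body/bow/bottle/boxcorner',np.round(dep(t,[(262,292),(245,252),(260,272),(211,222),(334,348),(245,195),(450,262),(330,335)]),0).tolist())
C=cloud(s); 
m=np.zeros((400,640),np.uint8); cv2.fillPoly(m,[np.array([(345,85),(238,204),(328,300),(408,180)])],1)
P=C[(m>0)&(s['d']>0)]; c=P.mean(0); u,w,v=np.linalg.svd(P-c,full_matrices=False); print('plane',c,v[2],w/len(P)**.5)
# box rectangle from side cloud: points at z 60..80
for n,r in(('side0',(190,180,340,340)),):
    im=t['p'][r[1]:r[3],r[0]:r[2],::-1]; cv2.imwrite('pics/crop1.png',cv2.resize(im,(750,800))[:600] if 0 else cv2.resize(im,(560,600),interpolation=cv2.INTER_CUBIC))
E
```

```text
lid corners [[588.0, 127.0, 229.0], [604.0, -139.0, 226.0], [733.0, -125.0, 89.0], [720.0, 133.0, 86.0]]
box [[733.0, -130.0, 31.0], [539.0, -141.0, 64.0]] eye [[352.0, 248.0, -2.0], [566.0, 20.0, 229.0]]
side body/bow/bottle/boxcorner [[483.0, -34.0, 46.0], [474.0, -13.0, 118.0], [486.0, -27.0, 82.0], [457.0, 108.0, 61.0], [542.0, -139.0, 13.0], [521.0, 128.0, 73.0], [723.0, -131.0, 89.0], [535.0, -140.0, 57.0]]
plane [658.70455397 -16.72056191 161.38567034] [0.73586635 0.04637062 0.67553718] [71.67159241 52.32899152  0.82768216]
```

View pics/crop1.png

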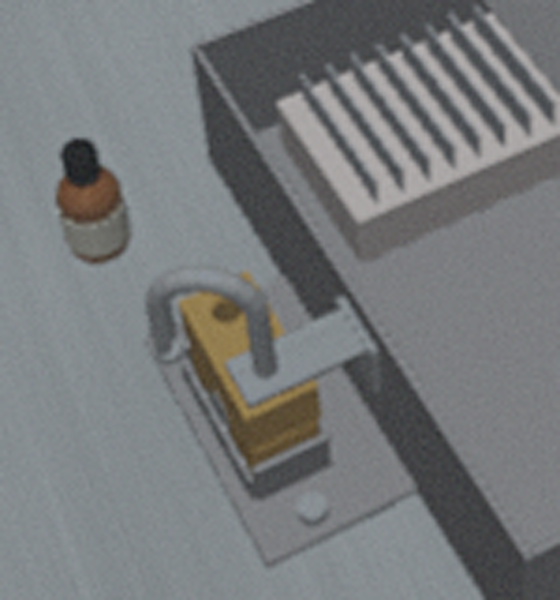

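View pics/wrist0.png

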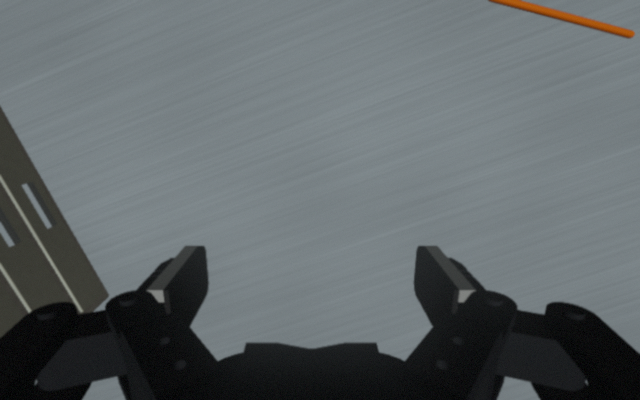

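The crop shows the shackle swung out over the padlock: heel leg entering the fixed eye at about (265,370), bore at (228,312), toe at about (160,355). The wrist view shows only bench and the pencil. Now computing the geometry.

```bash
cat > k.py <<'E'
from h import *
def cp(x,y): return (190+x*150/560,180+y*160/600)
f=np.array([-.998,-.0629,0]);w=np.array([.0629,-.998,0])
E
python3 - <<'E'
from k import *
S=pickle.load(open('s0.pkl','rb')); t=S['side'];s=S['scene']
print('heel z62',onz(t,cp(265,370),61)[0],'bore',onz(t,cp(228,312),56)[0],'toe',onz(t,cp(160,355),66)[0])
C=cloud(t); r=(slice(245,320),slice(222,290)); P=C[r].reshape(-1,3)
bow=P[(P[:,2]>113)&(P[:,2]<124)]; print('bow n',len(bow),np.median(bow,0)); c=bow.mean(0);u,ww,v=np.linalg.svd((bow-c)[:,:2]);print('dir',v[0],ww)
bt=P[(P[:,2]>51)&(P[:,2]<58)]; print('bodytop',len(bt)); print(cv2.minAreaRect(bt[:,:2].astype(np.float32)))
# lid outline
C=cloud(s);n=np.array([.73587,.04637,.67554]);c=np.array([658.7,-16.72,161.39])
m=(np.abs((C-c)@n)<3)&(np.abs(C[...,1])<170)&(C[...,0]>540)&(C[...,0]<780)&(C[...,2]>70)
Q=C[m]-c; e=np.cross(n,w); print('e',e); a=Q@w;b=Q@e
print('w ext',np.percentile(a,[.2,1,50,99,99.8]),'e ext',np.percentile(b,[.2,1,50,99,99.8]))
q=C[(np.abs(C[...,0]-565)<40)&(np.abs(C[...,1])<60)&(C[...,2]>205)&~m]; print('eye',len(q),q.mean(0) if len(q) else 0)
E
```

```text
heel z62 [487.12220491 -23.13327381  61.        ] bore [485.08104151  11.37099302  56.        ] toe [453.59868078  -2.95154775  66.        ]
bow n 114 [472.07195196 -14.66891965 115.78647373]
dir [ 0.861608   -0.50757429] [76.62824863 23.76315156]
bodytop 415
((499.2957458496094, -2.3165931701660156), (56.10622787475586, 66.395751953125), 3.4131271839141846)
e [ 0.67418892  0.04249147 -0.73731493]
w ext [-163.4271582  -160.08096695    6.4833981   118.41662798  119.63967685] e ext [-95.62982751 -94.62993504  -2.64912933 110.16671169 112.834248  ]
eye 825 [570.37764967   8.81433687 229.87426745]
```

Emit:
carry_out(rows=[[0.787, 0.615, -0.33, 0, 0, 0.058, -1], [0.787, 0.615, -0.33, 0, 0, 0.058, -1], [0.787, 0.615, -0.33, 0, 0, 0.058, -1], [0.787, 0.615, -0.33, 0, 0, 0.058, -1], [0.787, 0.615, -0.33, 0, 0, 0.058, -1]])

```text
clock: 0.78
position: [322.5, 415.0, 471.4]
ee_rot: [0.964, -0.266, -0.0, -0.001]
contact_force: [-0.0, 0.3, 0.1]
gripper_width: -0.2
grasp_force: 0.0
```

```bash
cat > m.py <<'E'
import sys
from h import *
from scipy.spatial.transform import Rotation as R
# usage: m.py x y z [yaw_of_tool_y]: fractions to TCP targets (several triplets)
s=arm.read_state(); r=R.from_quat(s['ee_rot']); M=r.as_matrix()
print('t',s['clock'],'pos',np.round(s['position'],1),'yaw_y',round(np.degrees(np.arctan2(M[1,1],M[0,1])),2),'tilt',np.round(M[:,2],4),'F',np.round(s['contact_force'],1),'w',round(s['gripper_width'],1),round(s['grasp_force'],1),'q',np.round(s['joints'],2))
a=list(map(float,sys.argv[1:]))
for i in range(0,len(a)-2,3): print(np.round(M.T@(np.array(a[i:i+3])-s['position'])/200,3).tolist())
E
python3 m.py 623 3 470
```

```text
t 0.775 pos [322.5 415.  471.4] yaw_y -120.89 tilt [ 3.0e-04  1.5e-03 -1.0e+00] F [-0.   0.3  0.1] w -0.2 0.0 q [ 1.22  0.17 -0.12 -0.   -1.28 -0.19]
[2.347, 0.997, 0.004]
```

Emit:
carry_out(rows=[[0.39, 0.166, 0, 0, 0, 0, -1], [0.782, 0.332, 0, 0, 0, 0, -1], [0.782, 0.332, 0, 0, 0, 0, -1], [0.782, 0.332, 0, 0, 0, 0, -1]])

```text
clock: 1.27
position: [423.4, 278.2, 469.6]
ee_rot: [0.964, -0.267, -0.001, 0.001]
contact_force: [-0.5, 1.0, -0.3]
gripper_width: 0.2
grasp_force: 0.0
```

Emit:
carry_out(rows=[[0.39, 0.166, 0, 0, 0, 0, -1], [0.782, 0.332, 0, 0, 0, 0, -1], [0.782, 0.332, 0, 0, 0, 0, -1], [0.782, 0.332, 0, 0, 0, 0, -1]])

```text
clock: 1.78
position: [524.2, 141.7, 469.2]
ee_rot: [0.964, -0.266, -0.001, 0.001]
contact_force: [-0.7, 1.1, -0.1]
gripper_width: 0.1
grasp_force: 0.0
```

Emit:
carry_out(rows=[[0.39, 0.166, 0, 0, 0, 0, -1], [0.782, 0.332, 0, 0, 0, 0, -1], [0.782, 0.332, 0, 0, 0, 0, -1], [0.782, 0.332, 0, 0, 0, 0, -1]])

```text
clock: 2.28
position: [624.8, 5.0, 468.6]
ee_rot: [0.964, -0.266, -0.001, 0.0]
contact_force: [-0.8, 0.2, -0.7]
gripper_width: -0.0
grasp_force: 0.0
```

```bash
python3 m.py 623 3 410  623 3 389  597 2 358  578 0 326  562 -1 291  552 -1 262
```

```text
t 2.275 pos [624.8   5.  468.6] yaw_y -120.86 tilt [-2.6e-03 -3.0e-04 -1.0e+00] F [-0.8  0.2 -0.7] w -0.0 0.0 q [ 0.27  0.35  0.12 -0.   -1.34  0.77]
[-0.002, 0.013, 0.293]
[-0.002, 0.012, 0.398]
[-0.11, 0.083, 0.553]
[-0.186, 0.14, 0.714]
[-0.252, 0.185, 0.889]
[-0.295, 0.211, 1.034]
```

Emit:
carry_out(rows=[[0, 0.013, 0.15, 0, 0, 0, -1], [0, 0.013, 0.29, 0, 0, 0, -1], [0, 0.012, 0.345, 0, 0, 0, -1], [0, 0.012, 0.4, 0, 0, 0, -1], [-0.055, 0.048, 0.475, 0, 0, 0, -1], [-0.11, 0.083, 0.55, 0, 0, 0, -1], [-0.15, 0.11, 0.63, 0, 0, 0, -1], [-0.186, 0.14, 0.71, 0, 0, 0, -1], [-0.22, 0.16, 0.8, 0, 0, 0, -1], [-0.252, 0.185, 0.89, 0, 0, 0, -1], [-0.275, 0.2, 0.95, 0, 0, 0, -1], [-0.285, 0.205, 0.98, 0, 0, 0, -1]])

```text
clock: 3.78
position: [553.2, -0.9, 274.6]
ee_rot: [0.964, -0.265, 0.0, -0.0]
contact_force: [0.5, 1.0, 1.3]
gripper_width: -0.2
grasp_force: 0.3
```

```bash
python3 m.py 552 -1 256 552 -1 254 552 -1 252; python3 - <<'E'
from h import *
s=snap('side'); cv2.imwrite('pics/side1.png',s['p'][...,::-1])
E
```

```text
t 3.775 pos [553.2  -0.9 274.6] yaw_y -120.73 tilt [ 4.e-04 -1.e-04 -1.e+00] F [0.5 1.  1.3] w -0.2 0.3 q [ 0.29  0.39 -0.34  0.   -0.83  0.74]
[-0.005, 0.004, 0.093]
[-0.005, 0.004, 0.103]
[-0.005, 0.004, 0.113]
```

View pics/side1.png

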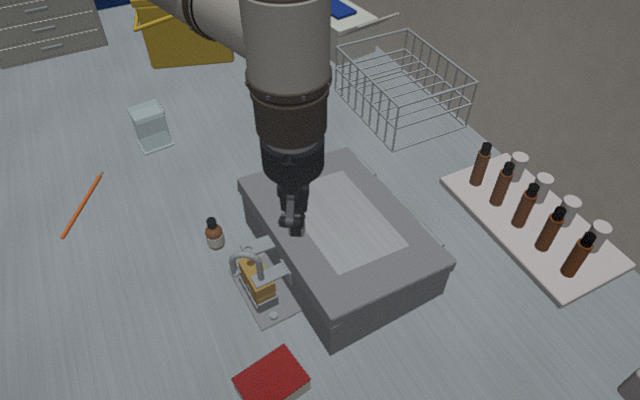

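The lid is nearly shut, with the arm resting on it at (292,215). I'll press the rest slowly.

Emit:
carry_out(rows=[[0, 0, 0.03, 0, 0, 0, -1], [0, 0, 0.06, 0, 0, 0, -1], [0, 0, 0.08, 0, 0, 0, -1], [0, 0, 0.09, 0, 0, 0, -1], [0, 0, 0.095, 0, 0, 0, -1]])

```text
clock: 4.45
position: [553.3, -1.3, 255.6]
ee_rot: [0.964, -0.265, -0.0, 0.0]
contact_force: [-0.5, -0.2, -0.0]
gripper_width: -0.1
grasp_force: 0.2
```

Emit:
carry_out(rows=[[0, 0, 0.004, 0, 0, 0, -1], [0, 0, 0.008, 0, 0, 0, -1]])

```text
clock: 4.7
position: [553.3, -1.2, 254.5]
ee_rot: [0.964, -0.265, 0.0, 0.0]
contact_force: [-1.1, 0.9, 4.6]
gripper_width: 0.4
grasp_force: 2.5
```

Emit:
carry_out(rows=[[0, 0, 0.004, 0, 0, 0, -1], [0, 0, 0.008, 0, 0, 0, -1]])

```text
clock: 4.95
position: [553.3, -1.1, 254.4]
ee_rot: [0.964, -0.265, 0.0, 0.0]
contact_force: [-5.5, 0.4, 13.5]
gripper_width: 0.2
grasp_force: 7.0
```

Lid is shut. Now raising and moving over the bow, opening the gripper partly.

```bash
python3 m.py 553 -1 350 472 -14 350
```

```text
t 4.95 pos [553.3  -1.1 254.4] yaw_y -120.72 tilt [ 5.e-04 -5.e-04 -1.e+00] F [-5.5  0.4 13.5] w 0.2 7.0 q [ 0.29  0.42 -0.36  0.   -0.79  0.74]
[-0.001, 0.0, -0.478]
[-0.316, 0.263, -0.478]
```

Emit:
carry_out(rows=[[0, 0, -0.2, 0, 0, 0, -1], [0, 0, -0.48, 0, 0, 0, -1], [-0.16, 0.13, -0.48, 0, 0, 0, 0], [-0.316, 0.263, -0.48, 0, 0, 0, 0], [-0.316, 0.263, -0.48, 0, 0, 0, 0], [-0.316, 0.263, -0.48, 0, 0, 0, 0]])

```text
clock: 5.7
position: [472.5, -14.0, 349.0]
ee_rot: [0.964, -0.265, 0.001, -0.0]
contact_force: [-0.5, 0.4, -0.5]
gripper_width: 42.8
grasp_force: 0.0
```

```bash
python3 m.py; python3 - <<'E'
from h import *
S={n:snap(n) for n in('side','wrist')}; pickle.dump(S,open('s1.pkl','wb'))
a=S['wrist']['p'][...,::-1]; b=cv2.resize(S['side']['p'][215:335,200:340,::-1],(350,300),interpolation=cv2.INTER_CUBIC)
o=np.zeros((600,700,3),np.uint8); cv2.imwrite('pics/w1.png',a); cv2.imwrite('pics/sc1.png',cv2.resize(b,(700,600)))
E
```

```text
t 5.7 pos [472.5 -14.  349. ] yaw_y -120.75 tilt [ 1.7e-03  2.0e-04 -1.0e+00] F [-0.5  0.4 -0.5] w 42.8 0.0 q [ 0.32  0.18 -0.44  0.   -0.95  0.72]
```

View pics/w1.png

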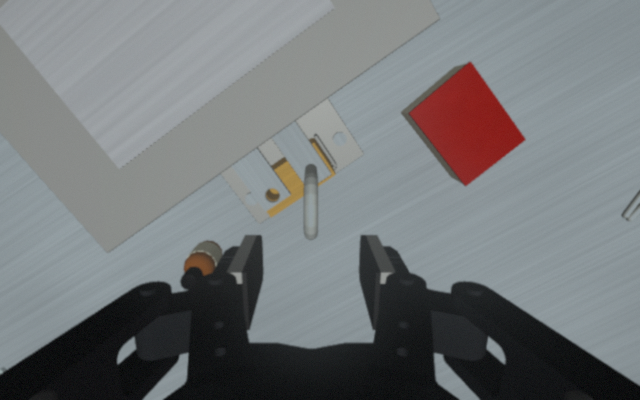

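The wrist view shows the eye's hole at about (272,194), with brass seen through it, and the bow running vertically from (311,168) to (311,237) between the fingers.

```bash
python3 - <<'E'
from h import *
S=pickle.load(open('s1.pkl','rb')); s=S['wrist']
print('hole',onz(s,(272,194),61.5),'bow ends z~118',onz(s,[(311,175),(311,205),(311,230)],118))
C=cloud(s); r=C[150:245,290:330].reshape(-1,3); b=r[(r[:,2]>100)&(r[:,2]<126)]; print(len(b),b.mean(0),b.max(0),b.min(0)); u,w,v=np.linalg.svd(b[:,:2]-b[:,:2].mean(0));print('dir deg',np.degrees(np.arctan2(v[0,1],v[0,0]))%180); 
pr=(b[:,:2]-b[:,:2].mean(0))@v[0]; i=pr.argsort(); print('ends',b[i[:25]].mean(0),b[i[-25:]].mean(0))
# hole refine: dark/brown pixels
p=s['p'][180:208,258:288].astype(int); hsv=cv2.cvtColor(s['p'],cv2.COLOR_RGB2HSV)
m=np.zeros((400,640),np.uint8); m[184:204,262:282]=(hsv[184:204,262:282,1]>70); n,l,st,ce=cv2.connectedComponentsWithStats(m); print(st[1:].tolist(),ce[1:].tolist())
for c in ce[1:]: print(onz(s,c,61.5), onz(s,c,59))
E
```

```text
hole [[485.34713395  12.84364776  61.5       ]] bow ends z~118 [[492.77038866 -26.60637183 118.        ]
 [476.83584914 -17.10838879 118.        ]
 [462.97846673  -8.84855535 118.        ]]
904 [475.35566002 -15.67266779 115.27930461] [491.12853989  -0.82399888 121.90028557] [453.1142377  -26.88841595 100.64542094]
dir deg 149.01535065753524
ends [489.75079985 -24.59019964 103.04232997] [456.19302012  -4.22653497 110.5170882 ]
[[266, 189, 13, 12, 119], [279, 202, 3, 2, 5]] [[272.2773109243698, 194.52941176470588], [280.2, 202.6]]
[[484.8812129   12.88651658  61.5       ]] [[484.45955484  13.47671041  59.        ]]
[[476.26413689  11.08083535  61.5       ]] [[475.75882439  11.65349966  59.        ]]
```

Emit:
carry_out(rows=[[-0.001, 0.002, 0.2, 0, 0, 0, 0], [-0.001, 0.002, 0.34, 0, 0, 0, 0], [-0.001, 0.002, 0.375, 0, 0, 0, 0], [-0.001, 0.002, 0.375, 0, 0, 0, 0], [-0.001, 0.002, 0.375, 0, 0, 0, -1], [-0.001, 0.002, 0.375, 0, 0, 0, -1], [-0.001, 0.002, 0.375, 0, 0, 0, -1], [-0.001, 0.002, 0.375, 0, 0, 0, -1]])

```text
clock: 6.8
position: [472.2, -14.0, 274.4]
ee_rot: [0.964, -0.265, 0.001, -0.001]
contact_force: [0.6, 2.3, 2.3]
gripper_width: 6.9
grasp_force: 59.3
```

```bash
cat > sw.py <<'E'
import sys
from h import *
from scipy.spatial.transform import Rotation as R
# rows for swinging clockwise about heel H by total deg (argv1), n steps (argv2), relative to the current pose
H=np.array([487.3,-23,0]); s=arm.read_state(); M=R.from_quat(s['ee_rot']).as_matrix(); p=s['position']
print(p.round(1),np.round(s['contact_force'],1),s['gripper_width'],'bow angle',np.degrees(np.arctan2(p[1]-H[1],p[0]-H[0])),'toolx',np.degrees(np.arctan2(M[1,0],M[0,0])))
T=float(sys.argv[1]);n=int(sys.argv[2])
for k in range(1,n+1):
    a=-T*k/n; q=R.from_euler('z',a,degrees=True).as_matrix(); h=np.r_[H[:2],p[2]]; d=q@(p-h)+h-p
    print(np.round(M.T@d/200,4).tolist(), round(-a/180,4))
E
python3 sw.py 55.4 8
```

```text
[472.2 -14.  274.4] [0.6 2.3 2.3] 6.946424674151335 bow angle 149.16761141057626 toolx -30.737594928100446
[0.0007, -0.0106, 0.0] 0.0385
[0.0026, -0.0211, 0.0] 0.0769
[0.0058, -0.0312, 0.0001] 0.1154
[0.0102, -0.0409, 0.0001] 0.1539
[0.0157, -0.05, 0.0001] 0.1924
[0.0222, -0.0584, 0.0002] 0.2308
[0.0298, -0.0659, 0.0002] 0.2693
[0.0382, -0.0724, 0.0002] 0.3078
```

Emit:
carry_out(rows=[[0.001, -0.011, 0, 0, 0, 0.038, -1], [0.003, -0.021, 0, 0, 0, 0.077, -1], [0.006, -0.031, 0, 0, 0, 0.115, -1], [0.01, -0.041, 0, 0, 0, 0.154, -1], [0.016, -0.05, 0, 0, 0, 0.192, -1], [0.022, -0.058, 0, 0, 0, 0.231, -1], [0.03, -0.066, 0, 0, 0, 0.269, -1], [0.038, -0.072, 0, 0, 0, 0.308, -1], [0.038, -0.072, 0, 0, 0, 0.308, -1], [0.038, -0.072, 0, 0, 0, 0.308, -1]])

```text
clock: 8.05
position: [485.8, -5.7, 273.8]
ee_rot: [0.731, -0.683, 0.0, -0.001]
contact_force: [0.0, 3.1, 4.0]
gripper_width: 7.0
grasp_force: 59.4
```

```bash
python3 sw.py 0 1; python3 - <<'E'
from h import *
S={n:snap(n) for n in('side','wrist')}; pickle.dump(S,open('s2.pkl','wb'))
a=S['wrist']['p'][:,:,::-1]; b=cv2.resize(S['side']['p'][215:335,200:340,::-1],(700,600),interpolation=cv2.INTER_CUBIC)
cv2.imwrite('pics/w2.png',a); cv2.imwrite('pics/sc2.png',b)
E
```

```text
[485.8  -5.7 273.8] [0.  3.1 4. ] 7.02284534377851 bow angle 94.9046757034376 toolx -86.1061088541228
[0.0, 0.0, 0.0] 0.0
```

View pics/w2.png

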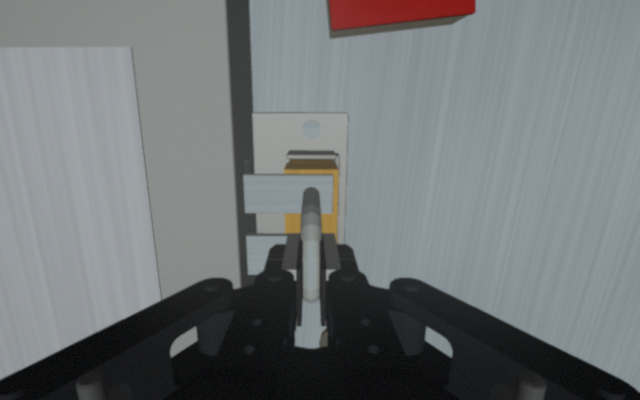

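View pics/sc2.png

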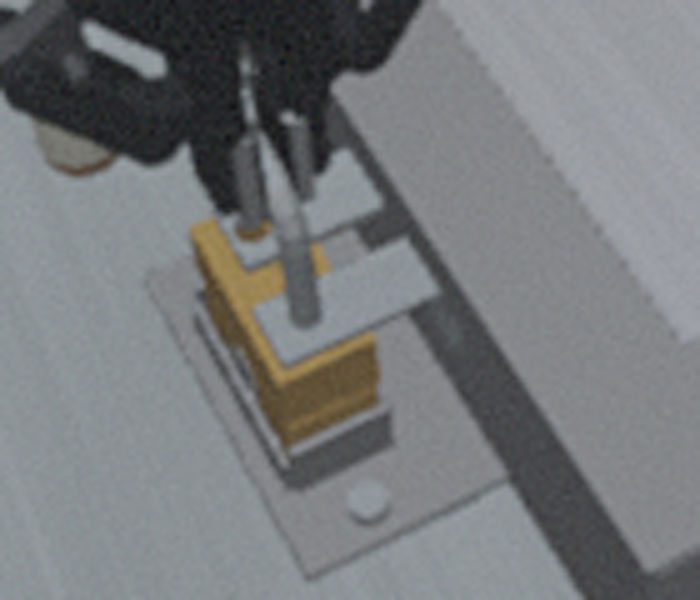

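The toe seems to stand over the hole (side crop (305,320) on the eye's tab, wrist view shows the bow vertical in line). Pressing gently to feel.

Emit:
carry_out(rows=[[0, -0.001, 0.005, 0, 0, 0.001, -1], [0, -0.001, 0.01, 0, 0, 0.001, -1], [0, -0.001, 0.015, 0, 0, 0.001, -1], [0, -0.001, 0.02, 0, 0, 0.001, -1], [0, -0.001, 0.025, 0, 0, 0.001, -1], [0, -0.001, 0.03, 0, 0, 0.001, -1]])

```text
clock: 8.9
position: [486.0, -5.7, 267.6]
ee_rot: [0.729, -0.684, 0.0, -0.0]
contact_force: [1.0, 4.9, 3.7]
gripper_width: 7.0
grasp_force: 59.5
```

Emit:
carry_out(rows=[[0, 0, 0.006, 0, 0, 0, -1], [0, 0, 0.012, 0, 0, 0, -1], [0, 0, 0.018, 0, 0, 0, -1]])

```text
clock: 9.28
position: [486.0, -5.7, 264.0]
ee_rot: [0.729, -0.684, 0.0, -0.0]
contact_force: [0.2, 4.5, 4.3]
gripper_width: 6.8
grasp_force: 59.5
```

Emit:
carry_out(rows=[[0, 0, 0.006, 0, 0, 0, -1], [0, 0, 0.012, 0, 0, 0, -1]])

```text
clock: 9.52
position: [485.9, -5.7, 261.6]
ee_rot: [0.729, -0.684, 0.0, -0.0]
contact_force: [0.6, 4.6, 4.8]
gripper_width: 7.0
grasp_force: 59.5
```

In the hole. Now by small steps.

Emit:
carry_out(rows=[[0, 0, 0.006, 0, 0, 0, -1]])

```text
clock: 9.65
position: [486.0, -5.7, 260.5]
ee_rot: [0.729, -0.684, 0.0, -0.0]
contact_force: [0.5, 5.5, 4.8]
gripper_width: 6.8
grasp_force: 59.5
```

Emit:
carry_out(rows=[[0, 0, 0.006, 0, 0, 0, -1]])

```text
clock: 9.78
position: [486.0, -5.7, 259.3]
ee_rot: [0.729, -0.684, 0.0, -0.0]
contact_force: [0.9, 5.3, 4.6]
gripper_width: 7.1
grasp_force: 59.6
```

Emit:
carry_out(rows=[[0, 0, 0.006, 0, 0, 0, -1]])

```text
clock: 9.9
position: [486.0, -5.7, 258.2]
ee_rot: [0.729, -0.684, 0.0, -0.0]
contact_force: [-0.5, 4.7, 6.6]
gripper_width: 7.1
grasp_force: 59.6
```

Emit:
carry_out(rows=[[0, 0, 0.005, 0, 0, 0, -1]])

```text
clock: 10.02
position: [486.0, -5.7, 257.4]
ee_rot: [0.729, -0.684, 0.0, -0.0]
contact_force: [-1.1, 3.7, 8.7]
gripper_width: 7.1
grasp_force: 60.0
```

Emit:
carry_out(rows=[[0, 0, 0.005, 0, 0, 0, -1]])

```text
clock: 10.15
position: [486.0, -5.7, 256.7]
ee_rot: [0.729, -0.684, 0.0, -0.0]
contact_force: [-1.5, 4.8, 11.1]
gripper_width: 7.1
grasp_force: 60.4
```

Emit:
carry_out(rows=[[0, 0, 0.005, 0, 0, 0, -1]])

```text
clock: 10.28
position: [486.0, -5.7, 255.9]
ee_rot: [0.729, -0.684, 0.0, -0.0]
contact_force: [-0.1, 5.9, 8.0]
gripper_width: 7.0
grasp_force: 59.4
```

Pawl peak passed at about 17 mm; the click should come about 4 mm further.

Emit:
carry_out(rows=[[0, 0, 0.005, 0, 0, 0, -1]])

```text
clock: 10.4
position: [485.9, -5.7, 254.4]
ee_rot: [0.729, -0.684, 0.0, -0.0]
contact_force: [0.9, 4.6, 6.0]
gripper_width: 7.1
grasp_force: 59.7
```

Emit:
carry_out(rows=[[0, 0, 0.005, 0, 0, 0, -1]])

```text
clock: 10.52
position: [486.0, -5.7, 253.4]
ee_rot: [0.729, -0.684, 0.0, -0.0]
contact_force: [0.4, 5.1, 6.0]
gripper_width: 7.0
grasp_force: 59.8
```

Emit:
carry_out(rows=[[0, 0, 0.005, 0, 0, 0, -1]])

```text
clock: 10.65
position: [486.0, -5.7, 252.3]
ee_rot: [0.729, -0.684, 0.0, -0.0]
contact_force: [0.1, 4.9, 6.7]
gripper_width: 6.9
grasp_force: 59.7
```

Emit:
carry_out(rows=[[0, 0, 0.003, 0, 0, 0, -1]])

```text
clock: 10.78
position: [486.0, -5.7, 251.6]
ee_rot: [0.729, -0.684, 0.0, -0.0]
contact_force: [0.2, 5.2, 5.3]
gripper_width: 7.3
grasp_force: 59.7
```

Emit:
carry_out(rows=[[0, 0, 0.003, 0, 0, 0, -1]])

```text
clock: 10.9
position: [486.0, -5.7, 251.2]
ee_rot: [0.729, -0.684, 0.0, -0.0]
contact_force: [-0.1, 5.4, 9.3]
gripper_width: 6.9
grasp_force: 60.0
```

Emit:
carry_out(rows=[[0, 0, 0.002, 0, 0, 0, -1]])

```text
clock: 11.02
position: [486.1, -5.7, 251.1]
ee_rot: [0.729, -0.684, 0.0, -0.0]
contact_force: [-1.2, 5.0, 11.0]
gripper_width: 7.1
grasp_force: 60.2
```

The bottom is felt, so back off a little and check whether it is caught.

Emit:
carry_out(rows=[[0, 0, -0.006, 0, 0, 0, -1], [0, 0, -0.01, 0, 0, 0, -1], [0, 0, -0.01, 0, 0, 0, -1]])

```text
clock: 11.4
position: [485.9, -5.7, 252.4]
ee_rot: [0.729, -0.684, 0.0, -0.0]
contact_force: [0.9, 5.2, 4.4]
gripper_width: 6.7
grasp_force: 59.4
```

Emit:
carry_out(rows=[[0, 0, -0.005, 0, 0, 0, -1], [0, 0, -0.005, 0, 0, 0, -1]])

```text
clock: 11.65
position: [485.9, -5.6, 252.8]
ee_rot: [0.729, -0.685, -0.0, -0.0]
contact_force: [2.8, 6.1, -0.7]
gripper_width: 6.9
grasp_force: 58.9
```

Moving up meets resistance (4.4 → -0.7 N over 0.4 mm), so the shackle is caught. Releasing and lifting straight up.

Emit:
carry_out(rows=[[0, 0, 0.001, 0, 0, 0, -0.4], [0, 0, 0.001, 0, 0, 0, -0.3], [0, 0, 0.001, 0, 0, 0, -0.3], [0, 0, -0.1, 0, 0, 0, -0.3], [0, 0, -0.3, 0, 0, 0, -0.3], [0, 0, -0.6, 0, 0, 0, -0.3], [0, 0, -0.6, 0, 0, 0, -0.3], [0, 0, -0.6, 0, 0, 0, -0.3]])

```text
clock: 12.65
position: [485.1, -6.1, 372.8]
ee_rot: [0.729, -0.685, -0.001, 0.0]
contact_force: [-0.3, -0.3, -0.8]
gripper_width: 30.0
grasp_force: 0.0
```

```bash
python3 - <<'E'
from h import *
s=snap('side'); w=snap('wrist'); cv2.imwrite('pics/w3.png',w['p'][...,::-1])
C=cloud(s); r=C[215:330,215:300].reshape(-1,3); b=r[(np.abs(r[:,0]-486)<9)&(np.abs(r[:,1]+5)<30)&(r[:,2]>80)&(r[:,2]<160)]
print(len(b),np.percentile(b[:,2],[50,90,98]) if len(b) else 0)
C=cloud(w); r=C.reshape(-1,3); b=r[(np.abs(r[:,0]-486)<9)&(np.abs(r[:,1]+5)<14)&(r[:,2]>65)&(r[:,2]<140)]
print(len(b),np.percentile(b[:,2],[50,90,98]),b.mean(0)); q=r[(np.abs(r[:,0]-535)<5)&(np.abs(r[:,1])<30)&(r[:,2]<100)]; print('lid z',np.median(q[:,2]) if len(q) else 0)
print(arm.read_state()['position'])
E
```

```text
174 [92.20147074 96.01131146 97.11742235]
440 [96.53678749 98.39558926 99.05391576] [486.27786227  -6.3216946   96.13440414]
lid z 82.01511271299395
[485.18328603  -6.03999884 371.77092161]
```

View pics/w3.png

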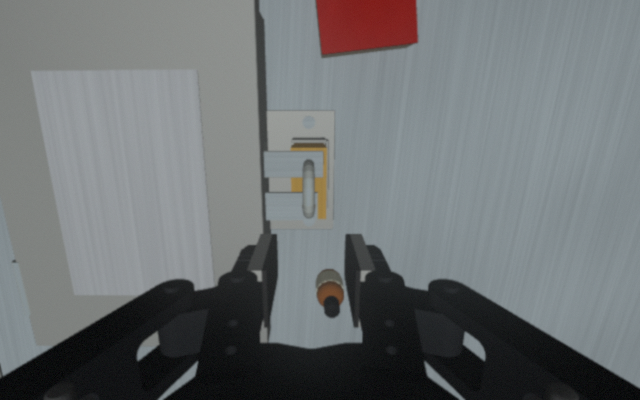

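The shackle stays down by itself: its bow is at (308,188), about 98 mm above the bench, going through both eyes. The lid's top face is at 82 mm, and the oil bottle still stands at (330,292).

```bash
python3 -c "
from bench import arm
print(arm.job_done())"
```

```text
the job is handed in; nothing more can be done
None
```

The slide box is locked and handed in: the lid is shut, the shackle is through the eye and held down by the pawl about 21 mm below its up position, and the gripper is clear. I saw no bystander disturbed, and the judge returned no verdict.

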